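Shut the gear cabinet and enter its code

TASK

Lock up the gear cabinet: gently push its door fully shut, then with the fingertips press the coloured keys on its top lightly, one after another, blue first, then yellow, then black, each until it stays down. Leave the red key up, pick up nothing, and leave the other things on the shelf, and the carabiner on the cabinet, where they are.

Things in the scene. Friction and masses are not known exactly. Their poses are not given: they have to be found in the camera images.
- door (a joint): Door of the small white plastic cabinet (cabinet 180 mm deep, 280 mm wide, 170 mm high, standing on the shelf, fixed). 0 = fully shut, grows as it swings out towards the robot, in rad; it starts ajar (about 0.25 to 0.55). The hinge is upright, on the robot's right (-y) side of the cabinet's front; it moves freely with a little friction (under 1 N at the edge), stays where it is left, and has a cushioned stop at 0.
- door_push (a point): A point on the outer (robot-facing) face of the door, 200 mm from the hinge and 74 mm from the door's free edge, at 140 mm height: 30 mm below the cabinet's top. The door is a plain flat panel 274 mm wide and 160 mm high without a knob. The point's x axis is the door's inward normal (into the cabinet when it is shut), y runs from the hinge to the free edge, z is up.
- door_hinge (a point): A point on the door's upright hinge line, 86 mm above the shelf; same axes as door_push. The door's outer face lies 12 mm outside it.
- cabinet: The white plastic cabinet; origin at the centre of its underside, x from its door to its back, y towards its left side (robot's left), z up. When shut, the door's outer face lies 88 mm from the origin, at x = -0.088 in this frame. Four coloured push keys stand in a row across the flat top, in any order, 50 mm apart (x = -0.005, y = -0.075, -0.025, 0.025, 0.075); a red carabiner (about 82 x 50 mm, 10 mm thick) lies loose on the top, 60 mm behind the key row.
- blue_top (a point): Centre of the top face of the blue round push key, 27 mm across, in its own light grey 36 mm square housing on the cabinet's top. When up, it stands 20 mm above its housing and 200 mm above the shelf. The key's cap is of soft rubber: it yields 1 mm per 2.5 N, up to 6 mm, and springs back when let go.
- blue_key (a joint): How far the blue key is pressed down, in m: 0 = up, 0.010 = fully down (the cap then stands 10 mm above the housing). It moves straight down under about 2.5 N, has a stop at the bottom, does not spring back but stays where it is left; it counts as pressed from 5 mm on.
- yellow_top (a point): Centre of the top face of the yellow round push key, 27 mm across, in its own light grey 36 mm square housing on the cabinet's top. When up, it stands 20 mm above its housing and 200 mm above the shelf. The key's cap is of soft rubber: it yields 1 mm per 2.5 N, up to 6 mm, and springs back when let go.
- yellow_key (a joint): How far the yellow key is pressed down, in m: 0 = up, 0.010 = fully down (the cap then stands 10 mm above the housing). It moves straight down under about 2.5 N, has a stop at the bottom, does not spring back but stays where it is left; it counts as pressed from 5 mm on.
- black_top (a point): Centre of the top face of the black round push key, 27 mm across, in its own light grey 36 mm square housing on the cabinet's top. When up, it stands 20 mm above its housing and 200 mm above the shelf. The key's cap is of soft rubber: it yields 1 mm per 2.5 N, up to 6 mm, and springs back when let go.
- black_key (a joint): How far the black key is pressed down, in m: 0 = up, 0.010 = fully down (the cap then stands 10 mm above the housing). It moves straight down under about 2.5 N, has a stop at the bottom, does not spring back but stays where it is left; it counts as pressed from 5 mm on.
- red_top (a point): Centre of the top face of the red round push key, 27 mm across, in its own light grey 36 mm square housing on the cabinet's top. When up, it stands 20 mm above its housing and 200 mm above the shelf. The key's cap is of soft rubber: it yields 1 mm per 2.5 N, up to 6 mm, and springs back when let go.
- red_key (a joint): How far the red key is pressed down, in m: 0 = up, 0.010 = fully down (the cap then stands 10 mm above the housing). It moves straight down under about 2.5 N, has a stop at the bottom, does not spring back but stays where it is left; it counts as pressed from 5 mm on.
- mug: Stainless steel camping mug, 80 mm across, 85 mm high, with a handle on its +y side; loose, to be left alone. Origin at the centre of its underside, z up.
- cup: Lime green silicone cup, collapsed, 82 mm across, 34 mm high; loose, to be left alone. Origin at the centre of its underside, z up.
- headlamp: Black aluminium headlamp without strap, about 70 x 80 mm, 44 mm high; loose, to be left alone. Origin at the centre of its underside, z up.
- carabiner: Red carabiner with a red nylon gate, about 50 x 82 mm, 10 mm thick, lying on the cabinet's top behind the keys; loose, to be left alone. Origin at the centre of its underside, z up.
- bottle: Green drinking bottle, 68 mm across, 190 mm high; loose, to be left alone. Origin at the centre of its underside, z up.
- tin: Round brass-coloured tin, 72 mm across, 60 mm high; loose, to be left alone. Origin at the centre of its underside, z up.
- case: Orange sunglasses case, 70 x 160 mm, 50 mm high; loose, to be left alone. Origin at the centre of its underside, z up.
- blue_base: The light grey housing of the blue key, 36 x 36 mm, 10 mm high, fixed on the cabinet's top; origin at the centre of its underside.
- yellow_base: The light grey housing of the yellow key, 36 x 36 mm, 10 mm high, fixed on the cabinet's top; origin at the centre of its underside.
- black_base: The light grey housing of the black key, 36 x 36 mm, 10 mm high, fixed on the cabinet's top; origin at the centre of its underside.
- red_base: The light grey housing of the red key, 36 x 36 mm, 10 mm high, fixed on the cabinet's top; origin at the centre of its underside.

How it is judged:
By the outcome, as a careful person would: the job done as asked, in the order asked, and still so for the second after the job is handed in, with the robot touching nothing.
It also fails if it takes over 58 s, if anything falls off the work surface, if the arm or the gripper's body presses on something with over 40 N, if the wrist force passes 120 N, or if a joint passes its speed limit or range.

ROBOT

A 6-joint arm with a two-finger parallel gripper is mounted at the origin on the work surface. World frame = base frame: x ahead of the robot, y to its left, z up, the work surface at z = 0. Lengths are in m, angles in degrees, forces in N, time in s.
With the tool pointing down it reaches from about 0.375 to 0.9 m from the base axis. Payload 3.1 kg.
Tool frame: the origin (TCP) lies where the fingers leave the gripper's body, on its centre line; the fingertips stand bot.tips_ahead ahead of it and the grasp point (between the pads) lies 51 mm ahead of it (bot.tips_ahead is the distance from the TCP to the fingertips, in m); z points along the fingers, x is the direction in which the jaws open and shut, and the axes are right-handed (so a half turn about z gives the same grasp; the last joint's range is limited). The gripper opens to 87 mm and grips with 3 to 60 N. Pads are 19 mm wide; open, the fingers measure 117 mm over their backs; the gripper's body (75 mm by 190 mm) begins 51 mm behind the grasp point.
Start: joints at [66.492, 30.224, 82.088, -0, 67.689, -10.227], TCP at [0.144, 0.608, 0.292] pointing down, gripper open.
Joint ranges: [-176.69, 176.69], [-43.24, 126.21], [12.49, 139.97], [-82, 262], [0, 151.66], [-163.58, 163.58]. Speed limits (degrees/s): [159.86, 159.86, 180, 180, 180, 180].

INTERFACE

Orientations are given as a 3x3 rotation matrix whose columns are the frame's x, y, z axes.
In Python, from rig import bot, vision, nets gives the robot as it stands.
- The arm moves only by the tool play_rows, never from a script. Its argument "series" is a list of rows, each an object of numbers: "tx", "ty", "tz": the shift along the world's x, y, z as a fraction of full scale; "turn": the turn about the world's z as a fraction of full scale. A call has 1 to 10 rows; each row shifts and turns the commanded pose from where the row before left it; what a row does not reach is not made up. Full scale, the value 1, is 0.8 m for a shift and 60 degrees for a turn. A row lasts 1/10 s, in which the tool goes at most 50 mm and 8.59 degrees, less where a joint would pass 70% of its speed; a pose out of reach is approached as far as the arm can. A call with a number of a shift or a turn outside -1 to 1 is refused whole. A call with a gripper value outside its range is refused whole. "gripper" is the opening, from 0 (shut) to 1 (fully open), set as the call begins (left out, the last holds). The fingers move at their own pace and stop on an object; the grip force is fixed at half the most. Time passes only in rows, so rows that do not move let the fingers close. It gives the time, the measured TCP pose, the force and the opening at its end, in the units of the state.
- bot.read_state(): the state, without advancing time (a new reading comes with each control period).
- vision.capture(name): name is "side" or "top" or "wrist"; returns a dict with "pixels" (420x560x3 uint8, blue, green, red), "fx", "fy", "cx", "cy" (pixels), "D" ([k1, k2, p1, p2, k3] as OpenCV has them; the pictures are not rectified), "extrinsics" (4x4, takes a point from camera to world coordinates). Camera axes: x right, y down, z forward; pixel columns grow to the right and rows downward; lengths in m; the calibration is good to about 2 mm. A picture is of the moment at which its call begins. There is no depth.
- bot.hand_in(): hands the job in, once; it reports no verdict.
Trained networks look in a picture, given as the dict that the camera call returned (one of the last four; its "shot" number tells which), for a name from the list of things; names that differ only in an ending like _2 or _b are one class to them, and where a whole thing is asked for, a point or a joint stands for the part that bears it (a point fixed in the world has none). Each returns a list of dicts, best first, with "confidence" (0 to 1); they miss things now and then, are a little off and sometimes report something else, mostly with a low value. They report only what shows in the picture. A call takes as long as a camera call.
- nets.look_for(picture, query): "at" ([column, row] as shares, 0 to 1, of the picture: columns of its width, rows of its height, amid what is visible of it).
- nets.masks_of(picture, query): "region" (420x560 bool, what is visible of it) and "at" ([column, row] as shares, 0 to 1, of the picture: columns of its width, rows of its height, amid what is visible of it).
The state is a dict: "time_s": time; "joint_positions": joint angles; "qvel": joint speeds; "tau": joint torques, N m; "position": TCP position; "tcp_rot": TCP orientation; "force": force on the tool from outside, world axes, zero at the start; "moment": the same for the moment, N m; "opening": opening from 0.0 (shut) to 1.0 (fully open).
Only numpy, scipy, OpenCV 4.12 (cv2) and the standard library are available. Lean on these libraries where they do the work, as an engineer would, in place of code of your own. Each camera call takes 0.05 s, during which the arm holds its last target.

## Working session

There is one attempt and no reset: what is moved stays moved. The work goes in short steps, Python scripts to look and compute and a tool call to move; the robot and the scene stay as the last step left them, time stands still between calls to the robot, and variables do not carry over. Pictures are saved under pics/ and viewed, and the job is handed in when it is done.

Besides the shell and the picture viewer there is one more tool, called after "Emit:" in YAML: its name, and indented under it one key for each argument. play_rows: Moves the arm, as the interface text tells. Shift numbers are shares of 0.8 m and turn numbers shares of 60 degrees, none past 1 either way. Its arguments: {"type":"object","properties":{"series":{"type":"array"},"gripper":{"type":"number"}},"required":["series"]}

```bash
ls; mkdir -p pics
python3 - <<'E'
from rig import bot, vision, nets
import cv2,numpy as np
s=bot.read_state(); print(s['time_s'],s['position'],s['tcp_rot'],s['force'],s['opening'],bot.tips_ahead)
for n in ['side','top','wrist']:
    p=vision.capture(n); cv2.imwrite(f'pics/{n}0.png',p['pixels']); print(n,p['fx'],p['cx'],p['cy'],p['D'],np.round(p['extrinsics'],4).tolist())
    for q in ['blue_top','yellow_top','black_top','red_top','door_push','cabinet']:
        print(q,[(round(d['confidence'],2),np.round(np.array(d['at'])*[560,420],1)) for d in nets.look_for(p,q)[:2]])
E
```

```text
pics
0.0 [0.14332747 0.60775453 0.29129061] [[ 2.29775686e-01  9.73243223e-01 -8.73126581e-04]
 [ 9.73241317e-01 -2.29777000e-01 -1.96684716e-03]
 [-2.11484508e-03 -3.97829210e-04 -9.99997685e-01]] [-0.54317153 -0.059891   -0.0160169 ] 0.9977594234158567 0.0697
side 383.47829713526465 275.99467941385245 208.09445973864905 [0.01867029 0.         0.         0.         0.        ] [[0.8152, -0.3786, 0.4383, 0.099], [-0.5791, -0.5469, 0.6046, -0.5981], [0.0108, -0.7467, -0.6651, 0.8114], [0.0, 0.0, 0.0, 1.0]]
blue_top [(0.69, array([285.9, 226.8]))]
yellow_top [(0.6, array([328. , 183.6]))]
black_top [(0.6, array([316.8, 174.5]))]
red_top []
door_push [(0.81, array([286.2, 226.5]))]
cabinet [(0.9, array([314.2, 216.4]))]
top 442.2112563182873 274.5558108922033 210.09576629849883 [0.02720578 0.         0.         0.         0.        ] [[-0.027, -0.986, 0.1643, 0.3765], [-0.9996, 0.0246, -0.0165, 0.0284], [0.0122, -0.1646, -0.9863, 1.2619], [0.0, 0.0, 0.0, 1.0]]
blue_top [(0.64, array([312.3, 166.8]))]
yellow_top [(0.65, array([290.8, 167.1]))]
black_top [(0.74, array([331.4, 256.4])), (0.17, array([282.2, 220.9]))]
red_top [(0.47, array([254.2, 160.6])), (0.18, array([113.3, 181.2]))]
door_push [(0.68, array([278.8, 218.4]))]
cabinet [(0.86, array([284.1, 179.2]))]
wrist 290.5355575400306 279.07035308286225 207.53462843812142 [-0.03026232  0.          0.          0.          0.        ] [[0.2291, 0.9385, 0.2584, 0.0736], [0.9734, -0.2206, -0.0618, 0.6244], [-0.001, 0.2657, -0.9641, 0.385], [0.0, 0.0, 0.0, 1.0]]
blue_top []
yellow_top []
black_top []
red_top []
door_push []
cabinet []
```

View pics/side0.png

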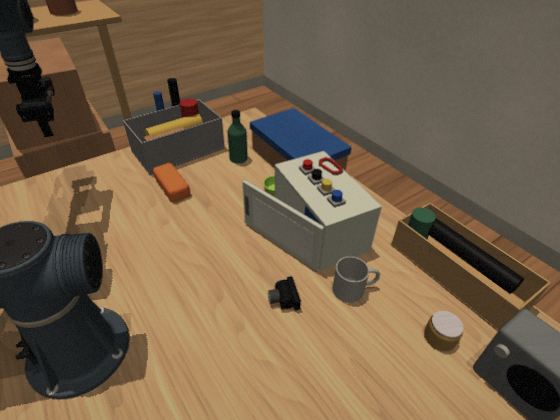

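View pics/top0.png

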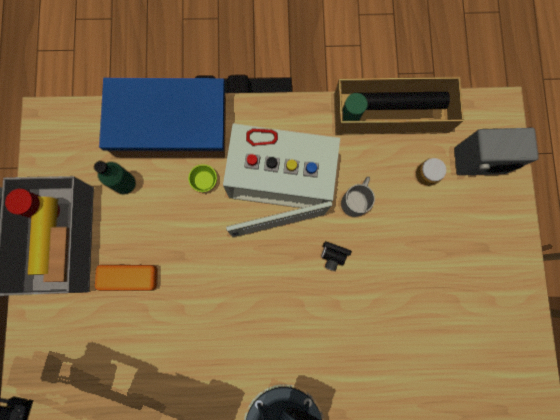

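Run:
```python
import cv2
a=cv2.imread('pics/top0.png')[110:290,200:380]; cv2.imwrite('pics/topc.png',cv2.resize(a,None,fx=3.3,fy=3.3,interpolation=2))
a=cv2.imread('pics/side0.png')[130:330,220:420]; cv2.imwrite('pics/sidec.png',cv2.resize(a,None,fx=3,fy=3,interpolation=2))
```

```text
(no output)
```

View pics/topc.png

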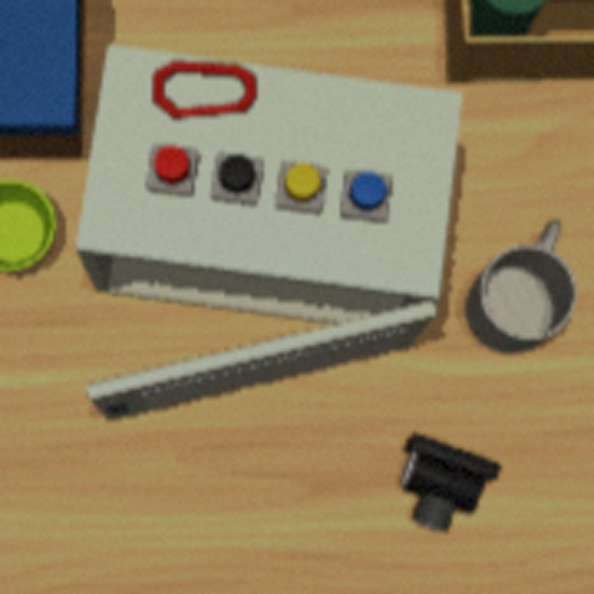

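View pics/sidec.png

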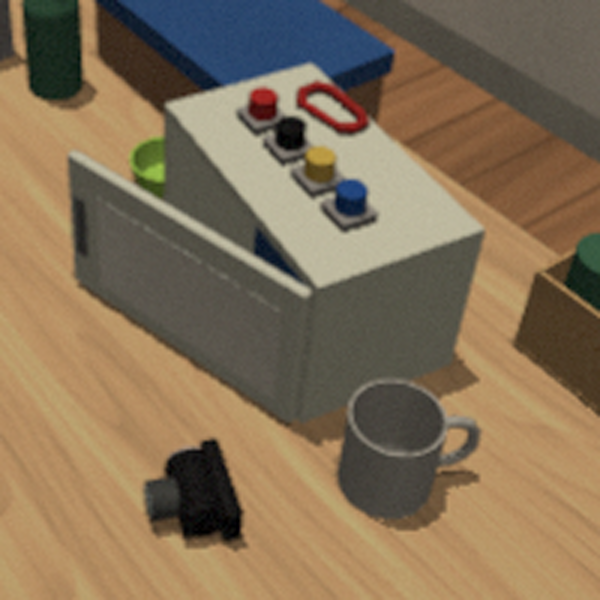

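```bash
cat > h.py <<'E'
import numpy as np,cv2
def ray(p,uv,z):
    K=np.array([[p['fx'],0,p['cx']],[0,p['fy'],p['cy']],[0,0,1]])
    n=cv2.undistortPoints(np.array([[uv]],float),K,np.array(p['D'],float))[0,0]
    E=np.array(p['extrinsics']); d=E[:3,:3]@[n[0],n[1],1]; o=E[:3,3]
    return o+d*(z-o[2])/d[2]
E
python3 - <<'E'
from rig import bot, vision, nets
from h import *
from scipy.optimize import least_squares
T=vision.capture('top');S=vision.capture('side')
tp=[(172,163),(238,173),(303,181),(368,190)]; sp=[(263,97),(290,127),(320,155),(351,189)]
A=[];B=[]
for t,s in zip(tp,sp):
    a=ray(T,np.array(t)/3.3+[200,110],.2);b=ray(S,np.array(s)/3+[220,130],.2);A.append(a);B.append(b);print(a.round(4),b.round(4))
loc=np.array([[-.005,y] for y in (.075,.025,-.025,-.075)])
for c in [(110,45),(462,93),(437,300),(78,250)]: print('corner',ray(T,np.array(c)/3.3+[200,110],.17).round(4))
for c in [(166,104),(312,64),(482,233),(320,290)]: print('cornerS',ray(S,np.array(c)/3+[220,130],.17).round(4))
for c in [(88,387),(92,398),(435,314),(430,302)]: print('doorT',ray(T,np.array(c)/3.3+[200,110],.166).round(4))
for c in [(70,155),(306,296)]: print('doorS',ray(S,np.array(c)/3+[220,130],.166).round(4))
def f(q,P):
    R=np.array([[np.cos(q[2]),-np.sin(q[2])],[np.sin(q[2]),np.cos(q[2])]])
    return (loc@R.T+q[:2]-np.array(P)[:,:2]).ravel()
for P in (A,B,(np.array(A)+B)/2):
    r=least_squares(lambda q:f(q,P),[.6,0,0]);print(r.x,np.degrees(r.x[2]),r.fun.round(4))
print(bot.read_state()['time_s'])
E
```

```text
[0.6821 0.0628 0.2   ] [0.6845 0.063  0.2   ]
[0.6732 0.0134 0.2   ] [0.6751 0.013  0.2   ]
[ 0.6659 -0.0352  0.2   ] [ 0.6702 -0.0332  0.2   ]
[ 0.6577 -0.0837  0.2   ] [ 0.661  -0.0832  0.2   ]
corner [0.7872 0.1104 0.17  ]
corner [ 0.7418 -0.1634  0.17  ]
corner [ 0.5781 -0.136   0.17  ]
corner [0.6237 0.1368 0.17  ]
cornerS [0.629  0.1392 0.17  ]
cornerS [0.7902 0.1124 0.17  ]
cornerS [ 0.74   -0.1643  0.17  ]
cornerS [ 0.5826 -0.1384  0.17  ]
doorT [0.5186 0.1306 0.166 ]
doorT [0.5101 0.1276 0.166 ]
doorT [ 0.568  -0.1346  0.166 ]
doorT [ 0.5774 -0.1312  0.166 ]
doorS [0.5138 0.1281 0.166 ]
doorS [ 0.5719 -0.1344  0.166 ]
[ 0.67466194 -0.0114906  -0.1633996 ] -9.362107336564021 [-0.0002  0.0005  0.0006  0.0006 -0.0002 -0.0001 -0.0002 -0.0009]
[ 0.67762743 -0.01085297 -0.15376718] -8.810210433502618 [-0.0003  0.001   0.0015  0.0016 -0.0014 -0.0016  0.0002 -0.001 ]
[ 0.67614473 -0.01117189 -0.15860322] -9.087295054845358 [-0.0002  0.0008  0.001   0.0011 -0.0008 -0.0009 -0.     -0.001 ]
1.15
```

Emit:
play_rows:
  series:
    - {"tx":0.02,"ty":-0.034}
    - {"tx":0.02,"ty":-0.034}
    - {"tx":0.02,"ty":-0.034}
    - {"tx":0.02,"ty":-0.034}
    - {"tx":0.02,"ty":-0.034}
    - {"tx":0.02,"ty":-0.034}
    - {"tx":0.02,"ty":-0.034}
    - {"tx":0.02,"ty":-0.034}
    - {"tx":0.02,"ty":-0.034}
    - {"tx":0.02,"ty":-0.034}
  gripper: 0

```text
invalid input
```

Emit:
play_rows:
  series:
    - {"tx":0.02,"ty":-0.034}
    - {"tx":0.02,"ty":-0.034}
    - {"tx":0.02,"ty":-0.034}
    - {"tx":0.02,"ty":-0.034}
    - {"tx":0.02,"ty":-0.034}
    - {"tx":0.02,"ty":-0.034}
    - {"tx":0.02,"ty":-0.034}
    - {"tx":0.02,"ty":-0.034}
    - {"tx":0.015,"ty":-0.034}
    - {"turn":0.07}

```text
invalid input
```

Emit:
play_rows:
  series:
    - {"tx":0.02,"ty":-0.034,"tz":0,"turn":0}
    - {"tx":0.02,"ty":-0.034,"tz":0,"turn":0}
    - {"tx":0.02,"ty":-0.034,"tz":0,"turn":0}
    - {"tx":0.02,"ty":-0.034,"tz":0,"turn":0}
    - {"tx":0.02,"ty":-0.034,"tz":0,"turn":0}
    - {"tx":0.02,"ty":-0.034,"tz":0,"turn":0}
    - {"tx":0.02,"ty":-0.034,"tz":0,"turn":0}
    - {"tx":0.02,"ty":-0.034,"tz":0,"turn":0}
    - {"tx":0.02,"ty":-0.034,"tz":0,"turn":0}
    - {"tx":0.02,"ty":-0.034,"tz":0,"turn":0}
  gripper: 0

```text
time_s: 2.15
position: [0.3042, 0.3352, 0.2925]
tcp_rot: [[0.23, 0.973, 0.001], [0.973, -0.23, 0.0], [0.001, 0.001, -1.0]]
force: [0.4, 0.0, -0.1]
opening: 0.167
```

Emit:
play_rows:
  series:
    - {"tx":0.02,"ty":-0.034,"tz":0,"turn":0}
    - {"tx":0.02,"ty":-0.034,"tz":0,"turn":0}
    - {"tx":0.02,"ty":-0.034,"tz":0,"turn":0}
    - {"tx":0.02,"ty":-0.034,"tz":0,"turn":0}
    - {"tx":0.02,"ty":-0.034,"tz":0,"turn":0}
    - {"tx":0.02,"ty":-0.034,"tz":0,"turn":0}
    - {"tx":0.02,"ty":-0.034,"tz":0,"turn":0}
    - {"tx":0.02,"ty":-0.034,"tz":0,"turn":0}
    - {"tx":0.02,"ty":-0.034,"tz":0,"turn":0}
    - {"tx":0.015,"ty":-0.034,"tz":0,"turn":0.07}

```text
time_s: 3.15
position: [0.4607, 0.0629, 0.2925]
tcp_rot: [[0.156, 0.988, 0.001], [0.988, -0.156, -0.0], [0.0, 0.001, -1.0]]
force: [-0.1, 1.0, 0.4]
opening: 0.007
```

Emit:
play_rows:
  series:
    - {"tx":0,"ty":0,"tz":-0.025,"turn":0}
    - {"tx":0,"ty":0,"tz":-0.025,"turn":0}
    - {"tx":0,"ty":0,"tz":-0.025,"turn":0}
    - {"tx":0,"ty":0,"tz":-0.025,"turn":0}
    - {"tx":0,"ty":0,"tz":0,"turn":0}

```text
time_s: 3.65
position: [0.4583, 0.0643, 0.2105]
tcp_rot: [[0.158, 0.987, -0.005], [0.987, -0.158, 0.001], [-0.0, -0.005, -1.0]]
force: [-0.1, 0.7, -1.0]
opening: 0.005
```

Run:
```python
from rig import bot, vision
import cv2
for n in ['side','top']:
    p=vision.capture(n); cv2.imwrite(f'pics/{n}1.png',p['pixels'])
a=cv2.imread('pics/top1.png')[110:290,200:380]; b=cv2.imread('pics/side1.png')[130:310,220:400]
cv2.imwrite('pics/c1.png',cv2.hconcat([cv2.resize(x,(400,400),interpolation=2) for x in (a,b)]))
```

```text
(no output)
```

View pics/c1.png

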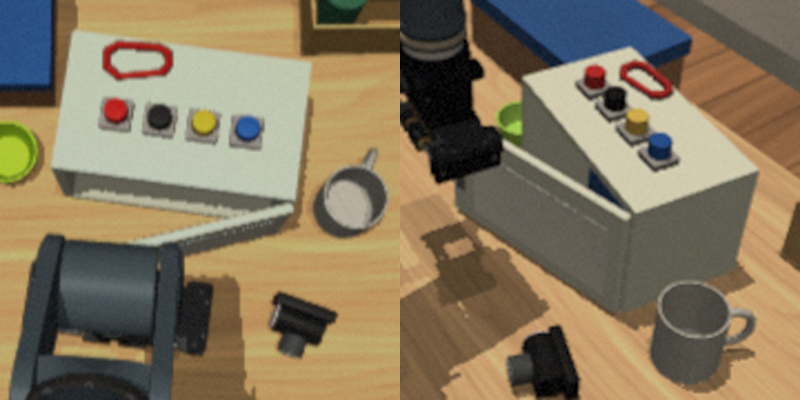

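Emit:
play_rows:
  series:
    - {"tx":0.012,"ty":0,"tz":0,"turn":0}
    - {"tx":0.012,"ty":0,"tz":0,"turn":0}
    - {"tx":0.012,"ty":0,"tz":0,"turn":0}
    - {"tx":0.012,"ty":0,"tz":0,"turn":0}
    - {"tx":0.006,"ty":0,"tz":0,"turn":0}
    - {"tx":0.005,"ty":0,"tz":0,"turn":0}
    - {"tx":0.005,"ty":0,"tz":0,"turn":0}
    - {"tx":0.005,"ty":0,"tz":0,"turn":0}
    - {"tx":0.005,"ty":0,"tz":0,"turn":0}
    - {"tx":0.005,"ty":0,"tz":0,"turn":0}

```text
time_s: 4.75
position: [0.5228, 0.0643, 0.2122]
tcp_rot: [[0.158, 0.987, -0.001], [0.987, -0.158, 0.0], [-0.0, -0.001, -1.0]]
force: [-0.3, -0.3, 0.8]
opening: 0.009
```

Emit:
play_rows:
  series:
    - {"tx":0.005,"ty":0,"tz":0,"turn":0}
    - {"tx":0.005,"ty":0,"tz":0,"turn":0}
    - {"tx":0.005,"ty":0,"tz":0,"turn":0}
    - {"tx":0.005,"ty":0,"tz":0,"turn":0}
    - {"tx":0.005,"ty":0,"tz":0,"turn":0}
    - {"tx":0.005,"ty":0,"tz":0,"turn":0}

```text
time_s: 5.35
position: [0.5471, 0.0643, 0.2122]
tcp_rot: [[0.158, 0.987, 0.0], [0.987, -0.158, 0.0], [0.0, 0.0, -1.0]]
force: [0.3, 0.0, 0.7]
opening: 0.006
```

Run:
```python
from rig import bot, vision
import cv2
for n in ['side','top']:
    p=vision.capture(n); cv2.imwrite(f'pics/{n}2.png',p['pixels'])
a=cv2.imread('pics/top2.png')[110:290,200:380]; b=cv2.imread('pics/side2.png')[130:310,220:400]
cv2.imwrite('pics/c2.png',cv2.hconcat([cv2.resize(x,(400,400),interpolation=2) for x in (a,b)]))
```

```text
(no output)
```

View pics/c2.png

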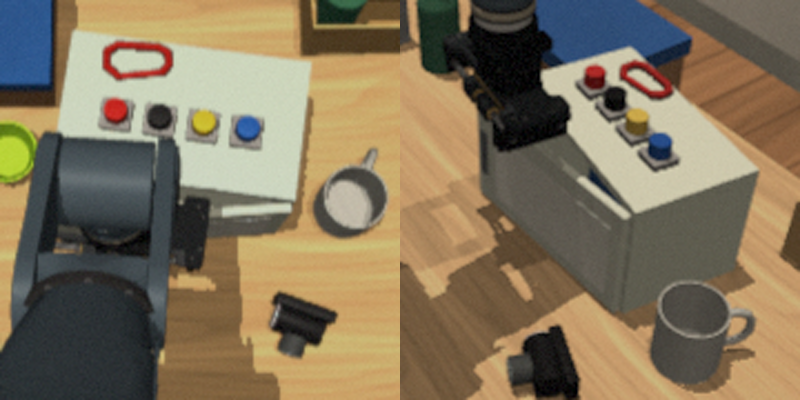

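Emit:
play_rows:
  series:
    - {"tx":0.005,"ty":0,"tz":0,"turn":0}
    - {"tx":0.005,"ty":0,"tz":0,"turn":0}
    - {"tx":0.005,"ty":0,"tz":0,"turn":0}
    - {"tx":0.005,"ty":0,"tz":0,"turn":0}
    - {"tx":0.005,"ty":0,"tz":0,"turn":0}
    - {"tx":0.003,"ty":0,"tz":0,"turn":0}
    - {"tx":0.003,"ty":0,"tz":0,"turn":0}
    - {"tx":0.003,"ty":0,"tz":0,"turn":0}

```text
time_s: 6.25
position: [0.5741, 0.0642, 0.2122]
tcp_rot: [[0.158, 0.987, -0.0], [0.987, -0.158, -0.0], [-0.0, -0.0, -1.0]]
force: [-0.2, 0.3, -0.2]
opening: 0.008
```

Emit:
play_rows:
  series:
    - {"tx":0.002,"ty":0,"tz":0,"turn":0}
    - {"tx":0.002,"ty":0,"tz":0,"turn":0}

```text
time_s: 6.45
position: [0.5772, 0.0643, 0.2122]
tcp_rot: [[0.158, 0.987, -0.0], [0.987, -0.158, -0.0], [-0.0, -0.0, -1.0]]
force: [-0.6, 0.5, 0.1]
opening: 0.005
```

Emit:
play_rows:
  series:
    - {"tx":0.002,"ty":0,"tz":0,"turn":0}
    - {"tx":0.002,"ty":0,"tz":0,"turn":0}

```text
time_s: 6.65
position: [0.5804, 0.0643, 0.2123]
tcp_rot: [[0.158, 0.987, -0.0], [0.987, -0.158, -0.0], [-0.0, -0.0, -1.0]]
force: [-1.0, -1.0, -0.0]
opening: 0.006
```

Emit:
play_rows:
  series:
    - {"tx":0.002,"ty":0,"tz":0,"turn":0}
    - {"tx":0.002,"ty":0,"tz":0,"turn":0}

```text
time_s: 6.85
position: [0.5837, 0.0643, 0.2122]
tcp_rot: [[0.158, 0.987, -0.0], [0.987, -0.158, -0.0], [-0.0, -0.0, -1.0]]
force: [1.1, -0.3, -0.1]
opening: 0.01
```

Emit:
play_rows:
  series:
    - {"tx":0.002,"ty":0,"tz":0,"turn":0}
    - {"tx":0.002,"ty":0,"tz":0,"turn":0}

```text
time_s: 7.05
position: [0.5869, 0.0643, 0.2123]
tcp_rot: [[0.158, 0.987, 0.0], [0.987, -0.158, -0.0], [0.0, 0.0, -1.0]]
force: [-0.2, -0.5, -0.2]
opening: 0.004
```

Emit:
play_rows:
  series:
    - {"tx":0.002,"ty":0,"tz":0,"turn":0}

```text
time_s: 7.15
position: [0.5885, 0.0643, 0.2122]
tcp_rot: [[0.158, 0.987, -0.0], [0.987, -0.158, -0.0], [-0.0, -0.0, -1.0]]
force: [-0.5, 0.1, -0.2]
opening: 0.005
```

Run:
```python
from rig import bot, vision
import cv2
print(bot.read_state()['force'])
for n in ['side','top']:
    p=vision.capture(n); cv2.imwrite(f'pics/{n}3.png',p['pixels'])
a=cv2.imread('pics/top3.png')[110:290,200:380]; b=cv2.imread('pics/side3.png')[130:310,220:400]
cv2.imwrite('pics/c3.png',cv2.hconcat([cv2.resize(x,(400,400),interpolation=2) for x in (a,b)]))
```

```text
[-0.45842067  0.06291761 -0.22835812]
```

View pics/c3.png

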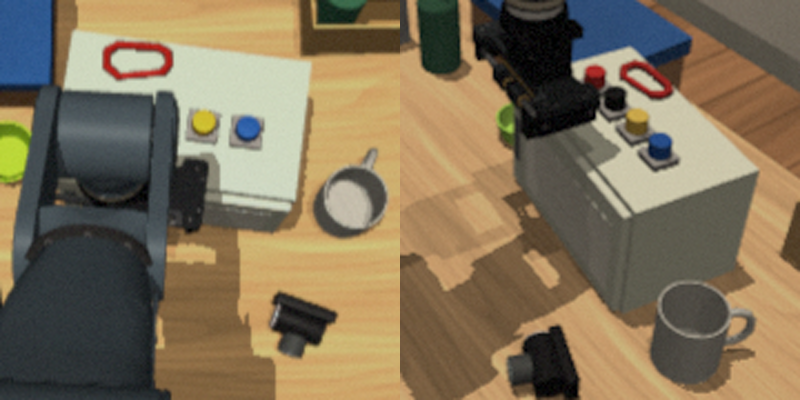

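Emit:
play_rows:
  series:
    - {"tx":0.002,"ty":0,"tz":0,"turn":0}

```text
time_s: 7.35
position: [0.5898, 0.0643, 0.2122]
tcp_rot: [[0.158, 0.987, -0.0], [0.987, -0.158, 0.0], [-0.0, -0.0, -1.0]]
force: [-0.8, 0.0, -0.2]
opening: 0.007
```

Emit:
play_rows:
  series:
    - {"tx":0.002,"ty":0,"tz":0,"turn":0}

```text
time_s: 7.45
position: [0.5901, 0.0644, 0.2121]
tcp_rot: [[0.158, 0.987, -0.004], [0.987, -0.158, 0.0], [-0.001, -0.004, -1.0]]
force: [-5.6, -0.8, 3.5]
opening: 0.007
```

Emit:
play_rows:
  series:
    - {"tx":0.001,"ty":0,"tz":0,"turn":0}

```text
time_s: 7.55
position: [0.5902, 0.0644, 0.212]
tcp_rot: [[0.158, 0.987, -0.006], [0.988, -0.158, 0.0], [-0.001, -0.006, -1.0]]
force: [-6.9, -0.4, 5.1]
opening: 0.005
```

Emit:
play_rows:
  series:
    - {"tx":0.001,"ty":0,"tz":0,"turn":0}
    - {"tx":0,"ty":0,"tz":0,"turn":0}

```text
time_s: 7.75
position: [0.5903, 0.0644, 0.2121]
tcp_rot: [[0.158, 0.987, -0.007], [0.988, -0.158, -0.0], [-0.001, -0.007, -1.0]]
force: [-6.9, -0.8, 4.7]
opening: 0.007
```

Emit:
play_rows:
  series:
    - {"tx":-0.003,"ty":0,"tz":0,"turn":0}
    - {"tx":-0.01,"ty":0,"tz":0,"turn":0}
    - {"tx":-0.03,"ty":0,"tz":0,"turn":0}
    - {"tx":-0.03,"ty":0,"tz":0,"turn":0}
    - {"tx":0,"ty":0,"tz":0.03,"turn":0}
    - {"tx":0,"ty":0,"tz":0.03,"turn":0}
    - {"tx":0,"ty":0,"tz":0.02,"turn":0}
    - {"tx":0,"ty":0,"tz":0,"turn":0}

```text
time_s: 8.55
position: [0.5364, 0.0642, 0.2787]
tcp_rot: [[0.158, 0.987, 0.007], [0.987, -0.158, -0.001], [0.001, 0.007, -1.0]]
force: [0.5, -0.3, -0.2]
opening: 0.006
```

Run:
```python
from rig import bot, vision
import cv2
for n in ['side','top']:
    p=vision.capture(n); cv2.imwrite(f'pics/{n}4.png',p['pixels'])
a=cv2.imread('pics/top4.png')[110:290,200:380]; b=cv2.imread('pics/side4.png')[130:310,220:400]
cv2.imwrite('pics/c4.png',cv2.hconcat([cv2.resize(x,(400,400),interpolation=2) for x in (a,b)]))
```

```text
(no output)
```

View pics/c4.png

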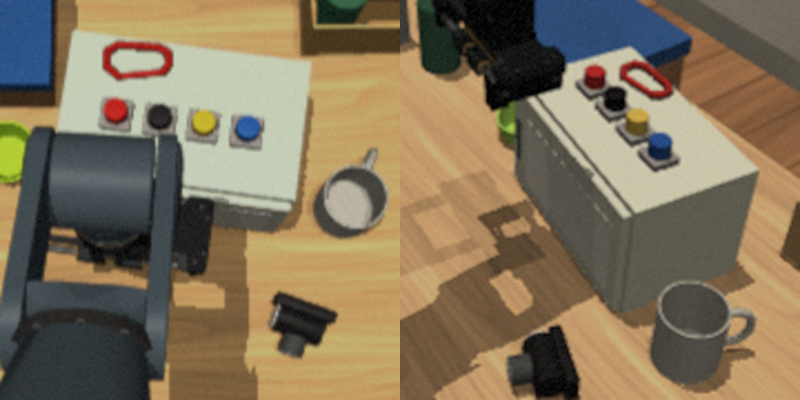

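Emit:
play_rows:
  series:
    - {"tx":0,"ty":0,"tz":0.03,"turn":0}
    - {"tx":0.017,"ty":-0.02,"tz":0,"turn":0}
    - {"tx":0.017,"ty":-0.02,"tz":0,"turn":0}
    - {"tx":0.017,"ty":-0.02,"tz":0,"turn":0}
    - {"tx":0.017,"ty":-0.02,"tz":0,"turn":0}
    - {"tx":0.017,"ty":-0.022,"tz":0,"turn":0}
    - {"tx":0.017,"ty":-0.022,"tz":0,"turn":0}
    - {"tx":0.017,"ty":-0.022,"tz":0,"turn":0}
    - {"tx":0.017,"ty":-0.02,"tz":0,"turn":0}
    - {"tx":0.017,"ty":-0.02,"tz":0,"turn":0}

```text
time_s: 9.65
position: [0.6577, -0.0864, 0.2978]
tcp_rot: [[0.159, 0.987, -0.002], [0.987, -0.159, 0.0], [-0.0, -0.002, -1.0]]
force: [0.8, -0.5, 0.2]
opening: 0.013
```

Emit:
play_rows:
  series:
    - {"tx":0,"ty":0,"tz":-0.01,"turn":0}
    - {"tx":0,"ty":0,"tz":-0.01,"turn":0}
    - {"tx":0,"ty":0,"tz":0,"turn":0}

```text
time_s: 9.95
position: [0.6553, -0.0837, 0.2811]
tcp_rot: [[0.158, 0.987, -0.006], [0.987, -0.158, 0.002], [0.001, -0.006, -1.0]]
force: [-0.6, -0.6, -0.8]
opening: 0.004
```

Run:
```python
from rig import bot, vision
import cv2
for n in ['side','wrist']:
    p=vision.capture(n); cv2.imwrite(f'pics/{n}5.png',p['pixels'])
a=cv2.imread('pics/wrist5.png'); b=cv2.imread('pics/side5.png')[130:310,220:400]
cv2.imwrite('pics/c5.png',cv2.hconcat([cv2.resize(x,(400,400),interpolation=2) for x in (a,b)]))
```

```text
(no output)
```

View pics/c5.png

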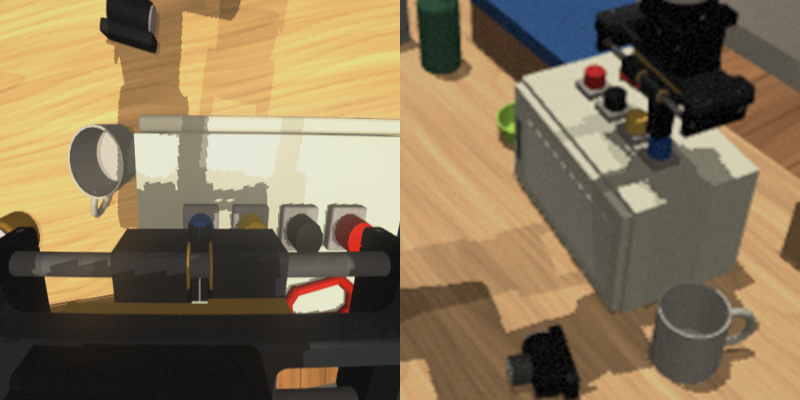

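Emit:
play_rows:
  series:
    - {"tx":0,"ty":0,"tz":-0.005,"turn":0}
    - {"tx":0,"ty":0,"tz":-0.005,"turn":0}
    - {"tx":0,"ty":0,"tz":-0.003,"turn":0}
    - {"tx":0,"ty":0,"tz":-0.003,"turn":0}

```text
time_s: 10.45
position: [0.6571, -0.0843, 0.2714]
tcp_rot: [[0.158, 0.988, 0.0], [0.988, -0.158, -0.0], [-0.0, 0.0, -1.0]]
force: [0.6, -0.4, -0.2]
opening: 0.002
```

Emit:
play_rows:
  series:
    - {"tx":0,"ty":0,"tz":-0.003,"turn":0}
    - {"tx":0,"ty":0,"tz":-0.003,"turn":0}

```text
time_s: 10.65
position: [0.6571, -0.0845, 0.2669]
tcp_rot: [[0.158, 0.987, 0.0], [0.987, -0.158, 0.0], [0.0, 0.0, -1.0]]
force: [-0.9, 0.0, 2.3]
opening: 0.003
```

Emit:
play_rows:
  series:
    - {"tx":0,"ty":0,"tz":-0.003,"turn":0}

```text
time_s: 10.75
position: [0.6572, -0.0845, 0.2645]
tcp_rot: [[0.158, 0.987, 0.0], [0.987, -0.158, 0.0], [0.0, 0.0, -1.0]]
force: [-0.6, 0.7, 2.2]
opening: 0.006
```

Emit:
play_rows:
  series:
    - {"tx":0,"ty":0,"tz":-0.003,"turn":0}
    - {"tx":0,"ty":0,"tz":-0.003,"turn":0}

```text
time_s: 10.95
position: [0.6571, -0.0845, 0.2594]
tcp_rot: [[0.158, 0.987, 0.0], [0.987, -0.158, 0.0], [0.0, 0.0, -1.0]]
force: [-2.1, 1.1, 2.1]
opening: 0.005
```

Emit:
play_rows:
  series:
    - {"tx":0,"ty":0,"tz":-0.002,"turn":0}

```text
time_s: 11.05
position: [0.6572, -0.0845, 0.2579]
tcp_rot: [[0.158, 0.987, 0.0], [0.987, -0.158, 0.0], [0.0, 0.0, -1.0]]
force: [-2.2, 0.5, 6.0]
opening: 0.005
```

Emit:
play_rows:
  series:
    - {"tx":0,"ty":0,"tz":-0.001,"turn":0}
    - {"tx":0,"ty":0,"tz":0,"turn":0}

```text
time_s: 11.25
position: [0.6572, -0.0845, 0.2577]
tcp_rot: [[0.158, 0.987, 0.0], [0.987, -0.158, -0.0], [0.0, 0.0, -1.0]]
force: [-2.0, 1.8, 4.9]
opening: 0.008
```

Emit:
play_rows:
  series:
    - {"tx":0,"ty":0,"tz":0.01,"turn":0}
    - {"tx":0,"ty":0,"tz":0.02,"turn":0}
    - {"tx":0,"ty":0,"tz":0.005,"turn":0}
    - {"tx":0.003,"ty":0.02,"tz":0,"turn":0}
    - {"tx":0.004,"ty":0.022,"tz":0,"turn":0}
    - {"tx":0.003,"ty":0.02,"tz":0,"turn":0}
    - {"tx":0,"ty":0,"tz":0,"turn":0}
    - {"tx":0,"ty":0,"tz":-0.01,"turn":0}

```text
time_s: 12.05
position: [0.6658, -0.0339, 0.2775]
tcp_rot: [[0.156, 0.988, 0.002], [0.988, -0.156, -0.001], [-0.001, 0.002, -1.0]]
force: [0.8, -0.3, -0.2]
opening: 0.008
```

Run:
```python
from rig import bot, vision
import cv2
for n in ['side','wrist']:
    p=vision.capture(n); cv2.imwrite(f'pics/{n}6.png',p['pixels'])
a=cv2.imread('pics/wrist6.png'); b=cv2.imread('pics/side6.png')[130:310,220:400]
cv2.imwrite('pics/c6.png',cv2.hconcat([cv2.resize(x,(400,400),interpolation=2) for x in (a,b)]))
```

```text
(no output)
```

View pics/c6.png

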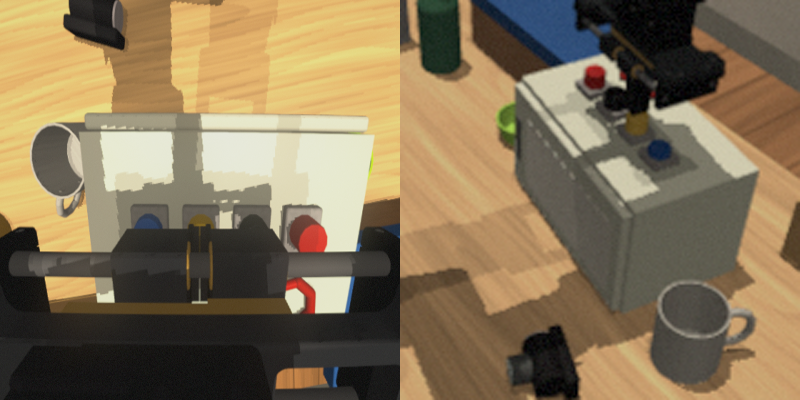

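Emit:
play_rows:
  series:
    - {"tx":0,"ty":0,"tz":-0.004,"turn":0}
    - {"tx":0,"ty":0,"tz":-0.003,"turn":0}
    - {"tx":0,"ty":0,"tz":-0.003,"turn":0}
    - {"tx":0,"ty":0,"tz":-0.003,"turn":0}
    - {"tx":0,"ty":0,"tz":-0.003,"turn":0}
    - {"tx":0,"ty":0,"tz":-0.003,"turn":0}

```text
time_s: 12.75
position: [0.6651, -0.0354, 0.262]
tcp_rot: [[0.158, 0.987, 0.0], [0.987, -0.158, -0.001], [-0.001, 0.0, -1.0]]
force: [-0.7, -1.0, 2.0]
opening: 0.005
```

Emit:
play_rows:
  series:
    - {"tx":0,"ty":0,"tz":-0.003,"turn":0}

```text
time_s: 12.85
position: [0.6652, -0.0352, 0.2595]
tcp_rot: [[0.158, 0.987, 0.0], [0.987, -0.158, -0.001], [-0.001, 0.0, -1.0]]
force: [-1.5, -1.4, 2.1]
opening: 0.004
```

Emit:
play_rows:
  series:
    - {"tx":0,"ty":0,"tz":-0.002,"turn":0}
    - {"tx":0,"ty":0,"tz":0,"turn":0}

```text
time_s: 13.05
position: [0.6652, -0.0353, 0.2582]
tcp_rot: [[0.158, 0.987, 0.0], [0.987, -0.158, -0.001], [-0.001, 0.0, -1.0]]
force: [-2.1, -2.1, 4.4]
opening: 0.005
```

Yellow has reached its stop (force rose to 4.4 N). Now black.

Emit:
play_rows:
  series:
    - {"tx":0,"ty":0,"tz":0.01,"turn":0}
    - {"tx":0,"ty":0,"tz":0.02,"turn":0}
    - {"tx":0,"ty":0,"tz":0.005,"turn":0}
    - {"tx":0.003,"ty":0.02,"tz":0,"turn":0}
    - {"tx":0.004,"ty":0.022,"tz":0,"turn":0}
    - {"tx":0.003,"ty":0.02,"tz":0,"turn":0}
    - {"tx":0,"ty":0,"tz":0,"turn":0}
    - {"tx":0,"ty":0,"tz":-0.01,"turn":0}

```text
time_s: 13.85
position: [0.6737, 0.0158, 0.2783]
tcp_rot: [[0.156, 0.988, 0.002], [0.988, -0.156, -0.001], [-0.0, 0.002, -1.0]]
force: [0.1, -0.2, -0.9]
opening: 0.01
```

Run:
```python
from rig import bot, vision
import cv2
for n in ['side','wrist']:
    p=vision.capture(n); cv2.imwrite(f'pics/{n}7.png',p['pixels'])
a=cv2.imread('pics/wrist7.png'); b=cv2.imread('pics/side7.png')[130:310,220:400]
cv2.imwrite('pics/c7.png',cv2.hconcat([cv2.resize(x,(400,400),interpolation=2) for x in (a,b)]))
```

```text
(no output)
```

View pics/c7.png

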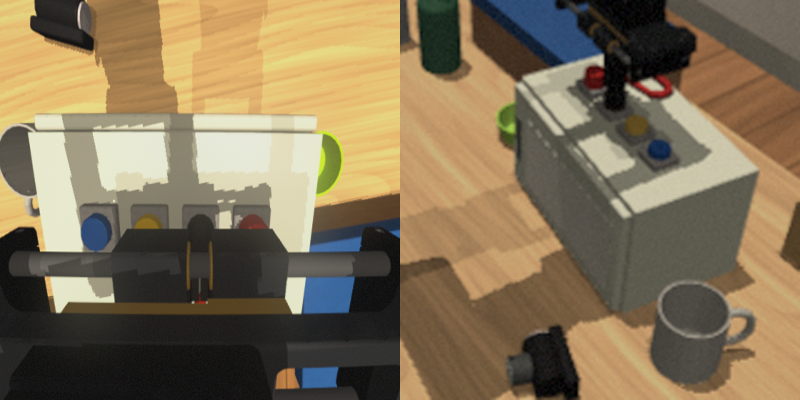

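Blue and yellow are down, black is under the tips. Pressing.

Emit:
play_rows:
  series:
    - {"tx":0,"ty":0,"tz":-0.004,"turn":0}
    - {"tx":0,"ty":0,"tz":-0.003,"turn":0}
    - {"tx":0,"ty":0,"tz":-0.003,"turn":0}
    - {"tx":0,"ty":0,"tz":-0.003,"turn":0}
    - {"tx":0,"ty":0,"tz":-0.003,"turn":0}
    - {"tx":0,"ty":0,"tz":-0.003,"turn":0}

```text
time_s: 14.55
position: [0.6731, 0.0142, 0.2628]
tcp_rot: [[0.158, 0.987, 0.0], [0.987, -0.158, -0.001], [-0.001, 0.0, -1.0]]
force: [-1.1, -1.3, 2.6]
opening: 0.001
```

Emit:
play_rows:
  series:
    - {"tx":0,"ty":0,"tz":-0.003,"turn":0}

```text
time_s: 14.65
position: [0.6732, 0.0143, 0.2603]
tcp_rot: [[0.158, 0.987, 0.0], [0.987, -0.158, -0.001], [-0.001, 0.0, -1.0]]
force: [-1.1, -1.5, 1.4]
opening: 0.003
```

Emit:
play_rows:
  series:
    - {"tx":0,"ty":0,"tz":-0.002,"turn":0}
    - {"tx":0,"ty":0,"tz":0,"turn":0}

```text
time_s: 14.85
position: [0.6732, 0.0144, 0.2587]
tcp_rot: [[0.158, 0.987, 0.0], [0.987, -0.158, -0.001], [-0.001, 0.0, -1.0]]
force: [-0.3, -2.1, 2.6]
opening: 0.009
```

Emit:
play_rows:
  series:
    - {"tx":0,"ty":0,"tz":-0.001,"turn":0}
    - {"tx":0,"ty":0,"tz":-0.001,"turn":0}

```text
time_s: 15.05
position: [0.6732, 0.0144, 0.2576]
tcp_rot: [[0.158, 0.987, 0.0], [0.987, -0.158, -0.001], [-0.001, 0.001, -1.0]]
force: [-2.2, -2.3, 6.3]
opening: 0.006
```

Emit:
play_rows:
  series:
    - {"tx":0,"ty":0,"tz":0.01,"turn":0}
    - {"tx":0,"ty":0,"tz":0.02,"turn":0}
    - {"tx":0,"ty":0,"tz":0.04,"turn":0}
    - {"tx":0,"ty":0,"tz":0.04,"turn":0}
    - {"tx":-0.04,"ty":0,"tz":0,"turn":0}
    - {"tx":-0.05,"ty":0,"tz":0,"turn":0}
    - {"tx":-0.05,"ty":0,"tz":0,"turn":0}
    - {"tx":-0.05,"ty":0,"tz":0,"turn":0}
    - {"tx":-0.05,"ty":0,"tz":0,"turn":0}
    - {"tx":0,"ty":0,"tz":0,"turn":0}

```text
time_s: 16.05
position: [0.4749, 0.0165, 0.3441]
tcp_rot: [[0.158, 0.987, -0.008], [0.987, -0.158, 0.003], [0.002, -0.008, -1.0]]
force: [-0.2, 0.7, -0.5]
opening: 0.007
```

Emit:
play_rows:
  series:
    - {"tx":0,"ty":0.05,"tz":0,"turn":0}
    - {"tx":0,"ty":0.05,"tz":0,"turn":0}
    - {"tx":0,"ty":0.05,"tz":0,"turn":0}
    - {"tx":0,"ty":0.05,"tz":0,"turn":0}
    - {"tx":0,"ty":0.05,"tz":0,"turn":0}
    - {"tx":0,"ty":0,"tz":0,"turn":0}

```text
time_s: 16.65
position: [0.4814, 0.2195, 0.3451]
tcp_rot: [[0.153, 0.988, 0.001], [0.988, -0.153, 0.004], [0.004, 0.001, -1.0]]
force: [0.8, -1.4, -0.8]
opening: 0.005
```

Run:
```python
from rig import bot, vision
from h import *
for n in ['side','top']:
    p=vision.capture(n); cv2.imwrite(f'pics/{n}8.png',p['pixels'])
a=cv2.imread('pics/top8.png')[110:290,200:380]; b=cv2.imread('pics/side8.png')[130:310,220:400]
cv2.imwrite('pics/c8.png',cv2.hconcat([cv2.resize(x,(400,400),interpolation=2) for x in (a,b)]))
```

```text
(no output)
```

View pics/c8.png

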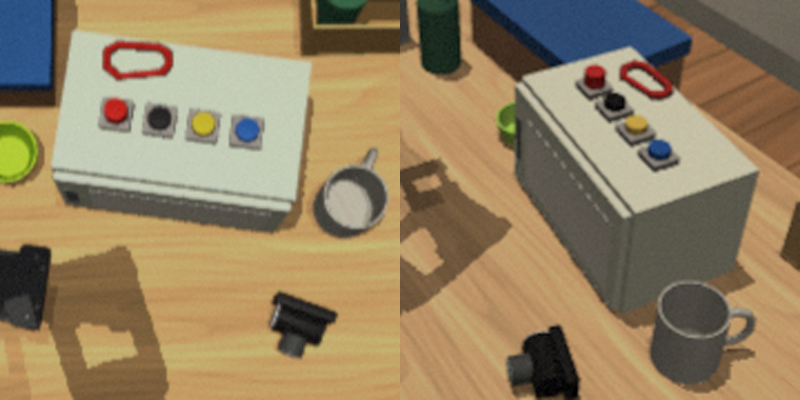

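View pics/top8.png

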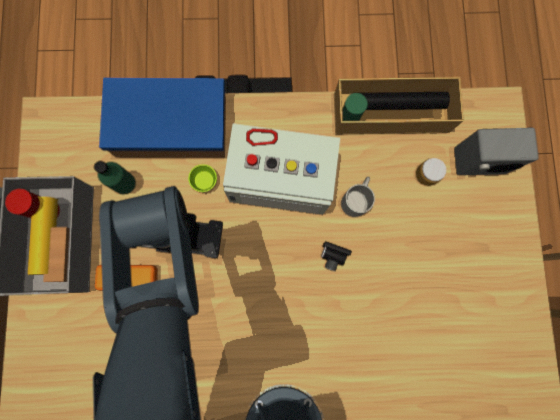

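Run:
```python
import cv2
a=cv2.imread('pics/top8.png')[170:220,220:340]; b=cv2.imread('pics/side8.png')[155:235,265:345]
cv2.imwrite('pics/c9.png',cv2.resize(a,(780,325),interpolation=2)); cv2.imwrite('pics/c10.png',cv2.resize(b,(600,600),interpolation=2))
```

```text
(no output)
```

View pics/c9.png

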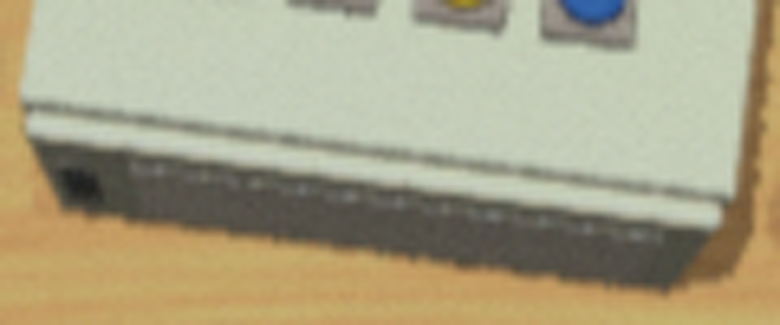

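View pics/c10.png

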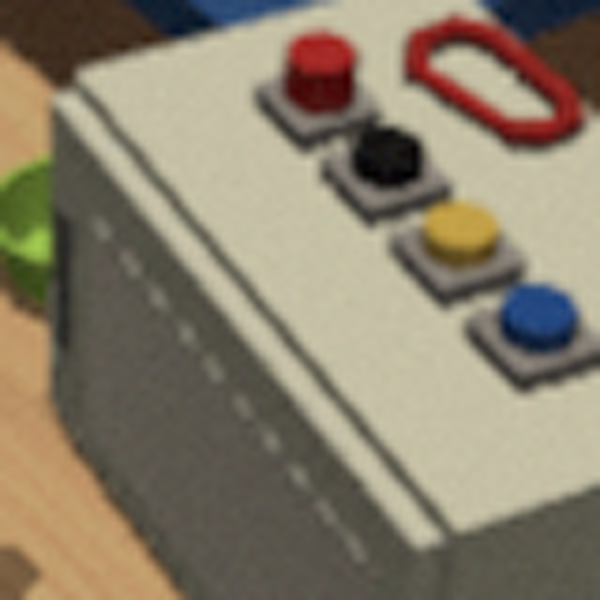

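The door is flush, with an even, parallel gap along the cabinet. Blue, yellow and black are down, red is up, and the carabiner and the other things haven't moved.

```bash
python3 -c "
from rig import bot
print(bot.hand_in(), bot.read_state()['time_s'])"
```

```text
the job is handed in; nothing more can be done
the job is handed in; nothing more can be done
```

The cabinet is locked up and the job is handed in. I pushed the door shut with the closed fingertips, then pressed blue, yellow and black in that order. The last clock reading before the closing pictures and hand-in was 16.65 s.

- **Door:** it came to rest against its stop at about 7 N. The last pictures show it flush, with an even gap along the cabinet.
- **Keys:** the force rose to about 4–6 N at the bottom of each press. The last pictures show blue, yellow and black down and red up.
- **Other things:** the carabiner and the loose items look unmoved in the pictures. The orange case was partly hidden by the arm in the last top picture, and I didn't measure item positions before and after.

No check failed or disagreed. My first two move calls were refused for their format and moved nothing.

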